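# Close the detector module with its shield panel and switch it on over the top

## Task

Lift the long shield panel off its sloping rack and stand it upright on its long edge on the ledge of the detector module, square across the open front and close to the two front posts, so that it covers the opening. Then take the cranked rod from its stand, reach over the standing panel and push the toggle behind it fully over, away from the panel, with the rod and not with the gripper. Lay the rod back on top of its stand, handle level, with the panel still standing, and leave the other things on the bench where they are.

Things in the scene. Friction and masses are not known exactly. Their poses are not given: they have to be found in the camera images.
- module: detector module fixed to the table: black base plate 270 x 210 x 12 (x -30 to 240, y +-105), four corner posts with tops 116 above the table, clear side and back walls, open front (-x side) and top. Origin on the table under the ledge's middle; +x points inwards, y along the front, z up. Front posts: front faces at x = 13, at |y| 75 to 95. A 64 high sensor block fills x 118 to 208, |y| under 70
- ledge (a point): point on top of the module's base plate (12 above the table), middle of the ledge in front of the opening; axes as the module's. The middle of the panel's bottom edge belongs here (this leaves 5 mm between panel and posts)
- switch (a joint): toggle in the module, rad: 0 = leaning 0.5 rad towards the open front, 1.0 = fully over, leaning 0.5 rad away from it (end stop). Starts between 0 and 0.25, stays where it is left; 1 to 3 N moves it. Steel paddle 50 long, 20 wide, 12 thick; hinge along the module's y at module x = 80, y = 0, 32 above the table
- switch_tip (a point): top end of the toggle paddle, 50 from its hinge
- panel: shield panel, plain aluminium colour, 16 thick (x) x 176 long (y) x 100 high (z), about 0.3 to 0.55 kg. Origin at the middle of one long thin edge; z runs up the panel to the other long edge. At the start it leans on the rack, z tilted 40 deg from vertical towards the rack's -x, origin edge lowest
- panel_center (a point): middle of the shield panel, 50 along its z from its origin
- rack: sloping rack fixed to the table: base 130 x 170 x 12 (x -55 to 75), two sloping ribs 14 wide at y = +-65 under the panel with free space between them, a lip below the panel's lower edge. Origin on the table, z up. The panel's upper long edge is about 112 above the table; nothing is above it and the panel can be drawn out along its own z
- rod: cranked rod: black handle 90 long (x) x 22 wide (y) x 34 high (z); from its front end a steel rod of 10 diameter runs on along +x at 17 above the handle's underside to x = 120, then bends straight down to an end 88 below the handle's underside. Origin: middle of the handle's underside. z up, 0.22 kg
- stand: rod stand fixed to the table: flat top 100 x 56, 103 above the table, on a narrower column; origin on the table under its middle, z up. The rod's handle lies on its top with the bent end hanging beyond the stand's +x end
- can1: spare sensor can, a metal cylinder 46 diameter, 71 tall, standing (mm), leave alone. Origin: middle of its underside
- can2: second spare sensor can, same size, standing (mm), leave alone. Origin: middle of its underside
- short_plate: short spare plate lying flat on the table, 70 x 110 x 12: not the shield panel (mm), leave alone. Origin: middle of its underside
- flask: closed bottle 56 diameter, 130 tall (mm), leave alone. Origin: middle of its underside
- reel: grey reel lying flat, 90 outer diameter, 30 high (mm), leave alone. Origin: middle of its underside
- jar: closed jar 60 diameter, 75 tall (mm), leave alone. Origin: middle of its underside
- driver: screwdriver 180 long lying on the table, handle towards its -x (mm), leave alone

How it is judged (in metres and radians):
On the way, in this order (a step that is already met when the one before it is completed fails the run):
1. the panel stands upright and released on the ledge, across the opening, with the toggle not yet switched (x of panel_center in the frame of ledge between -0.012 and 0.008 m and y of panel_center in the frame of ledge between -0.013 and 0.013 m and z of panel_center in the frame of ledge between 0.046 and 0.054 m and angle between the z axis of panel and the z axis of module, either way round below 0.06 rad and angle between the y axis of panel and the y axis of module, either way round below 0.09 rad and contact force between panel and the fingers below 0.1 N and value of joint switch below 0.5 rad), for 0.3 s.
2. the toggle is pushed fully over by the rod (x of panel_center in the frame of ledge between -0.012 and 0.008 m and y of panel_center in the frame of ledge between -0.013 and 0.013 m and z of panel_center in the frame of ledge between 0.046 and 0.054 m and angle between the z axis of panel and the z axis of module, either way round below 0.06 rad and angle between the y axis of panel and the y axis of module, either way round below 0.09 rad and contact force between panel and the fingers below 0.1 N and value of joint switch above 0.85 rad and contact force between rod and switch above 0.05 N).
At the end, for the whole second after the job is handed in: Panel released, at rest on its long edge on the ledge: upright to 0.06 rad, square to 0.09 rad, within 13 mm sideways, 12 mm before to 8 mm behind the ledge point; toggle over 0.85; rod released, at rest on the stand's top, level to 0.12 rad, within 30 mm along and 25 mm across of its middle (x of panel_center in the frame of ledge between -0.012 and 0.008 m and y of panel_center in the frame of ledge between -0.013 and 0.013 m and z of panel_center in the frame of ledge between 0.046 and 0.054 m and angle between the z axis of panel and the z axis of module, either way round below 0.06 rad and angle between the y axis of panel and the y axis of module, either way round below 0.09 rad and contact force between each of panel, rod and the fingers below 0.1 N and value of joint switch above 0.85 rad and linear speed of each of panel, rod below 0.02 m/s and x of rod in the frame of stand between -0.03 and 0.03 m and y of rod in the frame of stand between -0.025 and 0.025 m and z of rod in the frame of stand between 0.099 and 0.108 m and angle between rod's own z axis and vertical below 0.12 rad); the robot touches nothing.
It fails at once if the gripper or arm touches the toggle (contact force between switch and the fingers above 0.3 N or contact force between switch and the arm above 0.3 N).
It fails at once if a bystander is moved more than 30 mm (distance of any of can1, can2, short_plate, flask, reel, jar, driver from where it was at the start of the episode above 0.03 m).
It also fails if it takes over 70 s, if anything falls off the work surface, if the arm or the gripper's body presses on something with over 40 N, if the wrist force passes 120 N, or if a joint passes its speed limit or range.

## Robot

A 6-joint arm with a two-finger parallel gripper is mounted at the origin on the work surface. World frame = base frame: x ahead of the robot, y to its left, z up, the work surface at z = 0. Lengths are in mm, angles in rad, forces in N, time in s.
With the tool pointing down it reaches from about 325 to 775 mm from the base axis. Payload 5.5 kg.
Tool frame: the origin (TCP) lies midway between the tips of the shut fingers; the grasp point (between the pads) lies 19 mm behind it; z points along the fingers, y is the line along which they close (so a half turn about z gives the same grasp; the last joint's range is limited). The gripper opens to 88 mm and grips with 3 to 60 N. Pads are 20 mm wide; open, the fingers measure 115 mm over their backs; the gripper's body (75 mm by 178 mm) begins 61 mm behind the grasp point.
Start: joints at [1.064, 0.091, 1.231, -0, 1.82, -0.057], TCP at [260.878, 540.333, 222.631] pointing down, gripper open.
Joint ranges: [-2.87, 2.87], [-0.86, 2.18], [0.17, 2.46], [-1.51, 4.65], [0.06, 2.69], [-2.65, 2.65]. Speed limits (rad/s): [2.57, 2.57, 3.01, 3.14, 3.14, 3.14].

## Interface

Orientations are given as [roll, pitch, yaw] about the fixed x, y, z axes, in that order (R = Rz(yaw) Ry(pitch) Rx(roll)).
In Python, from station import telemetry, eyes, ticket gives the robot as it stands.
- The arm moves only by the tool step_arm, never from a script. Its argument "increments" is a list of rows, each a list of 7 numbers: the shift along the world's x, y, z in cm, then the turn, a rotation vector about the world's x, y, z in rad, then the gripper's target within -1 to 1 (fully open at 1, half-way at 0, shut at -1). In form: [[x, y, z, wx, wy, wz, jaw], ...]. A call has 1 to 8 rows; each row shifts and turns the commanded pose from where the row before left it; what a row does not reach is not made up. A row lasts 1/8 s, in which the tool goes at most 62.5 mm and 10.7 degrees, less where a joint would pass 70% of its speed; a pose out of reach is approached as far as the arm can. A call with a gripper value outside its range is refused whole. The fingers move at their own pace and stop on an object; "force" is the grip in N (left out, the last holds). Time passes only in rows, so rows that do not move let the fingers close. It gives the time, the measured TCP pose, the force, the opening and the grip force at its end, in the units of the state.
- telemetry.state(): the state, without advancing time (a new reading comes with each control period).
- eyes.capture(name): name is "scene" or "top" or "wrist"; returns the picture (384x512x3 uint8, blue, green, red); there is no depth.
- eyes.camera_model(name): a dict with "fx", "fy", "cx", "cy" (pixels), "k1" (the pictures are not rectified: a ray, as slopes to the right and down, at radius r is drawn at 1 + k1 r^2 times it, then the intrinsics apply), "extrinsics" (4x4, takes a point from camera to world coordinates). Camera axes: x right, y up, looking along -z (the intrinsics and any distortion apply to the point x, -y, -z); pixel columns grow to the right and rows downward; lengths in mm; the calibration is good to about 2 mm. A picture is of the moment at which its call begins: read the wrist's pose just before it. camera_model takes no time and is no camera call; for the wrist camera it gives the pose at the moment of the call.
- ticket.finish_job(): hands the job in; it is judged then, once.
The state is a dict: "time": time; "joint_pos": joint angles; "joint_vel": joint speeds; "joint_torque": joint torques, N m; "ee_pos": TCP position; "orientation": TCP orientation; "ft_force": force on the tool from outside, world axes, zero at the start; "moment": the same for the moment, N m; "width": opening from 0.0 (shut) to 1.0 (fully open); "grip_force": force on a finger pad.
Only numpy, scipy, OpenCV 4.12 (cv2) and the standard library are available. Lean on these libraries where they do the work, as an engineer would, in place of code of your own. Each camera call takes 0.05 s, during which the arm holds its last target. There are 200 camera calls.

## Working session

There is one attempt and no reset: what is moved stays moved. The work goes in short steps, Python scripts to look and compute and a tool call to move; the robot and the scene stay as the last step left them, time stands still between calls to the robot, and variables do not carry over. Pictures are saved under pics/ and viewed, at most 11 in all, crops included, and the job is handed in when it is done.

Besides the shell and the picture viewer there is one more tool, called after "Request:" by a JSON object that holds its "name" and its "arguments", one argument or row to a line. step_arm: Moves the arm, as the interface text tells. Its arguments: {"type":"object","properties":{"increments":{"type":"array"},"force":{"type":"number"}},"required":["increments"]}

```bash
mkdir -p pics
cat > h.py <<'E'
import numpy as np, cv2
from station import telemetry, eyes, ticket
def ray(cm,u,v):
    x=(u-cm["cx"])/cm["fx"]; y=(v-cm["cy"])/cm["fy"]; a,b=x,y
    for _ in range(20):
        s=1+cm["k1"]*(a*a+b*b); a,b=x/s,y/s
    E=np.array(cm["extrinsics"]); return E[:3,3],E[:3,:3]@np.array([a,-b,-1.0])
def onz(cm,u,v,z):
    o,d=ray(cm,u,v); return o+d*(z-o[2])/d[2]
def proj(cm,P):
    E=np.array(cm["extrinsics"]); p=E[:3,:3].T@(np.array(P,float)-E[:3,3]); a,b=p[0]/-p[2],-p[1]/-p[2]
    s=1+cm["k1"]*(a*a+b*b); return np.array([cm["fx"]*a*s+cm["cx"],cm["fy"]*b*s+cm["cy"]])
E
python3 - <<'E'
from h import *
for n in ["scene","top"]:
    im=eyes.capture(n); cv2.imwrite(f"pics/{n}0.png",im); cv2.imwrite(f"pics/{n}0b.png",cv2.resize(im,(800,600),interpolation=cv2.INTER_CUBIC)); print(n,eyes.camera_model(n))
print(telemetry.state())
E
```

```text
scene {'fx': 403.76057271036603, 'fy': 403.76057271036603, 'cx': 261.35948172779473, 'cy': 186.91027036963524, 'k1': 0.04008080148065328, 'extrinsics': array([[-3.42597831e-02, -8.04317262e-01,  5.93211606e-01,
         1.24641903e+03],
       [ 9.99412539e-01, -2.70260578e-02,  2.10753328e-02,
        -1.52789957e+01],
       [-9.19082811e-04,  5.93585153e-01,  8.04770664e-01,
         1.02202294e+03],
       [ 0.00000000e+00,  0.00000000e+00,  0.00000000e+00,
         1.00000000e+00]])}
top {'fx': 407.4857527604935, 'fy': 407.4857527604935, 'cx': 258.00912449213524, 'cy': 186.22688258724193, 'k1': -0.07769542886344376, 'extrinsics': array([[ 2.88455588e-02,  9.87322527e-01, -1.56083829e-01,
         3.60791590e+02],
       [-9.99554324e-01,  2.96916661e-02,  3.09159369e-03,
        -4.14628135e+01],
       [ 7.68678904e-03,  1.55925088e-01,  9.87738974e-01,
         1.30406238e+03],
       [ 0.00000000e+00,  0.00000000e+00,  0.00000000e+00,
         1.00000000e+00]])}
{'time': 0.1, 'joint_pos': array([ 1.06431157e+00,  9.17888473e-02,  1.23173528e+00, -1.94394922e-05,
        1.81982090e+00, -5.66646445e-02]), 'joint_vel': array([-0.00039706, -0.00036943, -0.00122951,  0.00057108, -0.00041347,
        0.00026192]), 'joint_torque': array([ 2.53921571e-03, -4.47858739e+01, -4.07570100e+01,  7.00955372e-02,
        2.84850720e-02, -1.16298661e-04]), 'ee_pos': array([260.74143162, 540.08801384, 221.63385151]), 'orientation': array([-3.13984203e+00, -8.04263156e-05,  2.69176770e+00]), 'ft_force': array([-0.32630125, -1.05701548, -0.01357468]), 'moment': array([ 0.00830141, -0.04032087,  0.01961029]), 'grip_force': 0.0, 'width': 0.9996742241611303}
```

View pics/scene0b.png

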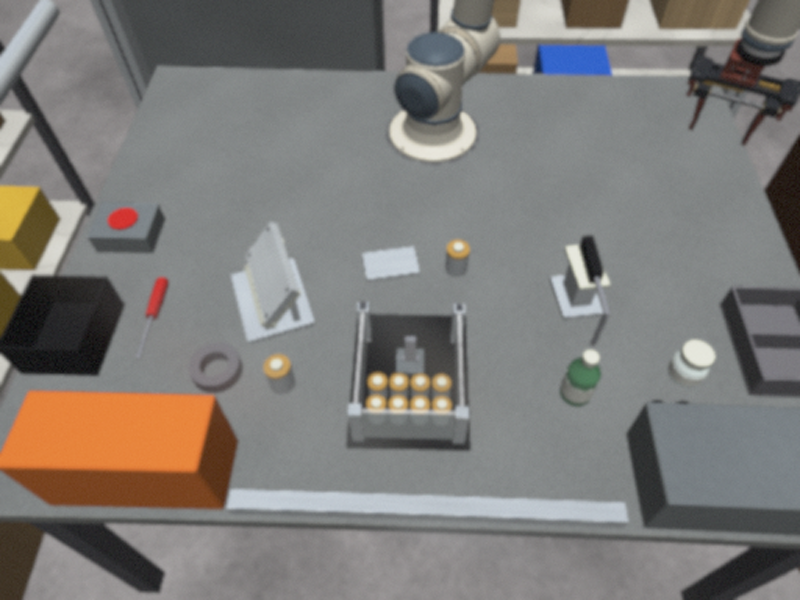

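View pics/top0b.png

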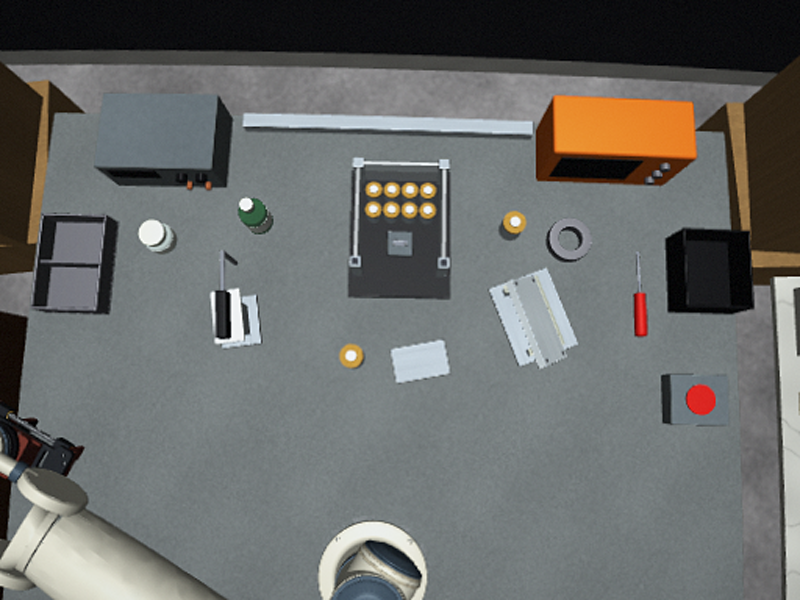

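The top view shows the rack at about (533,318), the module with front posts at (355,262) and (444,262), and the stand at (225,318), all in 800-px scale. Next I zoom in on these.

Run:
```python
from h import *
t=cv2.imread("pics/top0.png"); s=cv2.imread("pics/scene0.png")
c=lambda im,x,y:cv2.resize(im[y:y+75,x:x+100],(400,300),interpolation=cv2.INTER_CUBIC)
cv2.imwrite("pics/z1.png",np.vstack([np.hstack([c(t,292,165),c(s,124,138)]),np.hstack([c(t,206,120),c(t,98,155)])]))
cm=eyes.camera_model("top")
k=.64
for n,u,v,z in [("postFL",355,262,116),("postFR",444,262,116),("postBL",358,162,116),("postBR",443,162,116),("baseFL",349,298,12),("baseFR",449,298,12),("rack",490,290,12),("rack",547,268,12),("rack",577,345,12),("rack",520,368,12),("standtop",212,290,103),("st",240,290,103),("st",213,345,103),("st",242,345,103),("h",217,292,137),("h",229,292,137),("h",217,338,137),("h",229,338,137),("rodend",224,252,125)]:
    print(n,onz(cm,u*k,v*k,z).round(0))
```

```text
postFL [602.  48. 116.]
postFR [ 607. -121.  116.]
postBL [801.  51. 116.]
postBR [ 807. -116.  116.]
baseFL [547.  65.  12.]
baseFR [ 553. -140.   12.]
rack [ 572. -224.   12.]
rack [ 622. -343.   12.]
rack [ 464. -404.   12.]
rack [ 414. -287.   12.]
standtop [541. 322. 103.]
st [543. 267. 103.]
st [436. 312. 103.]
st [438. 256. 103.]
h [533. 302. 137.]
h [534. 279. 137.]
h [447. 295. 137.]
h [448. 273. 137.]
rodend [612. 297. 125.]
```

View pics/z1.png

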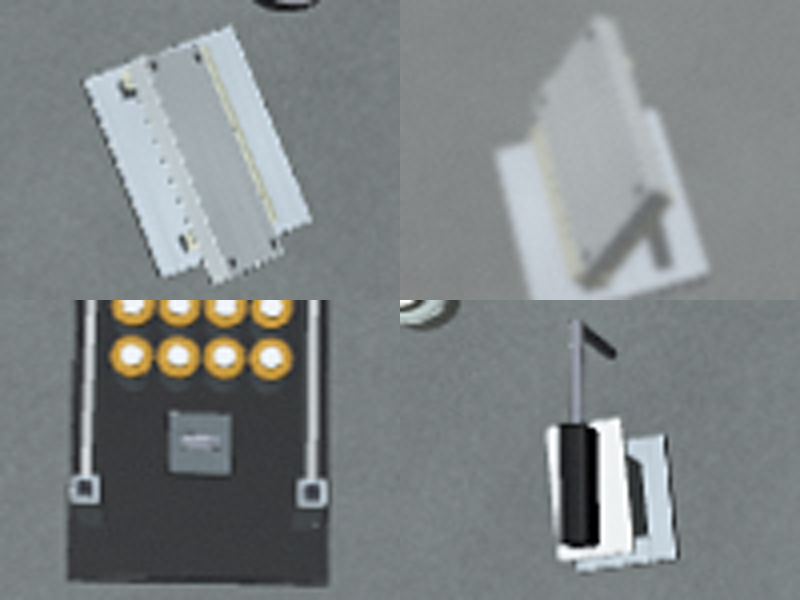

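```bash
cat >> h.py <<'E'
from scipy.spatial.transform import Rotation as Ro
def goto(p,R,s=None):
    s=s or telemetry.state(); R0=Ro.from_euler('xyz',s["orientation"])
    print("dcm",((np.array(p)-s["ee_pos"])/10).round(2),"rotvec",(Ro.from_matrix(R)*R0.inv()).as_rotvec().round(3))
def rackR(yaw,t=np.radians(40)):
    c,si=np.cos(yaw),np.sin(yaw); rx=np.array([c,si,0]); ry=np.array([-si,c,0]); Z=np.array([0,0,1.])
    return np.c_[ry,np.cos(t)*rx+np.sin(t)*Z, np.sin(t)*rx-np.cos(t)*Z]
E
python3 - <<'E'
from h import *
cm=eyes.camera_model("top")
P={}
for n,x,y,z in [("tfF",152,60,112),("tfB",138,72,102),("tnF",230,275,112),("tnB",213,285,102),("bfF",203,47,35),("bnF",283,238,35)]:
    P[n]=onz(cm,292+x/4,165+y/4,z); print(n,P[n].round(0))
for a,b in [("tnF","tfF"),("tnB","tfB"),("bnF","bfF")]:
    d=P[b]-P[a]; print(np.linalg.norm(d),"rack yaw",np.arctan2(d[1],d[0])-np.pi/2)
top=(P["tfF"]+P["tfB"]+P["tnF"]+P["tnB"])/4; print("topmid",top)
yaw=-1.17;R=rackR(yaw)
print("pred bottom front mid", top+100*R[:,2]+8*R[:,1], (P["bfF"]+P["bnF"])/2)
print("exp rack-origin offset", top-[514.3,-306,0])
g=top+31*R[:,2]; pre=top-60*R[:,2]; print("grasp tcp",g,"pre",pre)
goto(pre,R); goto(pre,rackR(yaw,0))
E
```

```text
tfF [ 574. -259.  112.]
tfB [ 567. -250.  102.]
tnF [ 416. -317.  112.]
tnB [ 409. -307.  102.]
bfF [ 600. -314.   35.]
bnF [ 450. -377.   35.]
168.24249940805674 rack yaw -1.219598716425446
167.24577986345292 rack yaw -1.2277192212772405
162.63622965076823 rack yaw -1.1744131729490555
topmid [ 491.68854705 -283.28772197  107.        ]
pred bottom front mid [ 519.15800215 -348.11511659   35.53785657] [ 524.92416402 -345.37646221   35.        ]
exp rack-origin offset [-22.61145295  22.71227803 107.        ]
grasp tcp [ 499.46287178 -301.63498133   83.25262226] pre [ 476.64146694 -247.77689742  152.96266659]
dcm [ 21.59 -78.79  -6.87] rotvec [-0.021 -0.872 -2.177]
dcm [ 21.59 -78.79  -6.87] rotvec [-0.000e+00 -2.000e-03 -2.291e+00]
```

Request:
{"name": "step_arm", "arguments": {
  "increments": [
    [0,0,5,0,0,-0.144,0.3],
    [3,-5,5,0,0,-0.144,0.3],
    [3,-5,0,0,0,-0.144,0.3],
    [3,-5,0,0,0,-0.144,0.3],
    [3,-5,0,0,0,-0.144,0.3],
    [3,-5,0,0,0,-0.144,0.3],
    [3,-5,0,0,0,-0.144,0.3],
    [3,-5,0,0,0,-0.144,0.3]
  ]
}}

```text
time: 1.1
ee_pos: [465.8, 197.9, 312.9]
orientation: [-3.141, 0.0, 1.535]
ft_force: [0.8, 0.8, -0.1]
width: 0.652
grip_force: 0.0
```

Request:
{"name": "step_arm", "arguments": {
  "increments": [
    [0,-5,0,0,0,-0.144,0.3],
    [0,-5,0,0,0,-0.144,0.3],
    [0,-5,0,0,0,-0.144,0.3],
    [0,-5,0,0,0,-0.144,0.3],
    [0,-5,0,0,0,-0.144,0.3],
    [0,-5,0,0,0,-0.144,0.3],
    [0,-5,-2,0,0,-0.144,0.3],
    [0,-5,-3,0,0,-0.144,0.3]
  ]
}}

```text
time: 2.1
ee_pos: [465.3, -202.1, 263.4]
orientation: [3.14, -0.001, 0.383]
ft_force: [0.5, 0.1, 0.3]
width: 0.648
grip_force: 0.0
```

Request:
{"name": "step_arm", "arguments": {
  "increments": [
    [0,0,-2,-0.13,-0.052,0,0.3],
    [0,0,-2,-0.13,-0.052,0,0.3],
    [0,0,0,-0.13,-0.052,0,0.3],
    [0,0,0,-0.13,-0.052,0,0.3],
    [0,0,0,-0.13,-0.052,0,0.3],
    [0,0,0,0,0,0,0.3]
  ]
}}

```text
time: 2.85
ee_pos: [464.6, -198.6, 220.7]
orientation: [2.444, 0.008, 0.39]
ft_force: [-0.1, -0.4, -0.3]
width: 0.653
grip_force: 0.0
```

Run:
```python
from h import *
s=telemetry.state(); cm=eyes.camera_model("wrist"); im=eyes.capture("wrist"); np.save("w1.npy",cm,allow_pickle=True)
cv2.imwrite("pics/w1.png",im)
R=rackR(-1.19); top=np.array([492,-283,107.])
goto(top-80*R[:,2],R,s); print(s["ee_pos"],s["orientation"],s["joint_pos"],s["width"],s["time"])
print(proj(cm,top),proj(cm,s["ee_pos"]))
```

```text
dcm [ 0.83 -3.67 -5.24] rotvec [ 0.003 -0.008 -0.009]
[ 464.58301624 -198.55209606  220.65128794] [2.44394602 0.00805448 0.3897091 ] [-0.06339152 -0.52530902  1.90878536 -0.62502551  1.44230521  1.09552261] 0.6534236727525728 2.85
[255.66565537 184.11485419] [261.53392395 236.42274566]
```

View pics/w1.png

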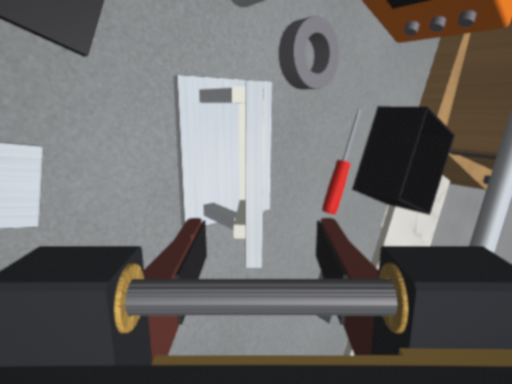

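The wrist view shows the panel's top edge as a strip from about (252,82) to (254,268). The predicted centre was (256,184), so the estimate is close.

Run:
```python
from h import *
cm=np.load("w1.npy",allow_pickle=True).item(); im=cv2.imread("pics/w1.png")
for v in (100,175,225,250): print(v,im[v,236:276:2].mean(1).round().astype(int))
print(im[255:280:2,254].mean(1).astype(int), im[70:95:2,250].mean(1).astype(int))
a=onz(cm,252,81,107); b=onz(cm,254.5,268,107); print(a,b,np.linalg.norm(a-b),(a+b)/2,np.arctan2(*(a-b)[[1,0]])-np.pi/2)
```

```text
100 [222 221 222 222 212 192 208 212 212 211 210 211 212 207 211 214 210 203
 160 147]
175 [219 218 220 221 212 207 217 218 218 216 214 216 216 216 218 216 216 175
 141 141]
225 [199 194 190 190 181 195 211 214 215 212 210 212 212 180 143 143 145 145
 145 143]
250 [147 146 146 147 143 187 209 212 214 211 209 211 205 165 148 146 145 145
 145 144]
[212 212 212 212 212 213 190 148 145 146 147 136  80] [147 146 146 146 147 180 210 212 211 212 212 212 212]
[ 576.03379117 -243.7727553   107.        ] [ 411.08309518 -314.87524425  107.        ] 179.6226490173463 [ 493.55844318 -279.32399978  107.        ] -1.1638099430285436
```

Request:
{"name": "step_arm", "arguments": {
  "increments": [
    [0.7,-2.3,-3.3,0,0,0.01,0.3],
    [0.65,-2.4,-3.4,0,0,0,0.3],
    [0.6,-1.3,-1.7,0,0,0,0.3],
    [0.55,-1.3,-1.7,0,0,0,0.3],
    [0.55,-1.35,-1.7,0,0,0,0.3],
    [0.5,-1.35,-1.7,0,0,0,0.3],
    [0,0,0,0,0,0,0.3]
  ],
  "force": 40
}}

```text
time: 3.78
ee_pos: [499.9, -301.9, 87.2]
orientation: [2.445, 0.006, 0.393]
ft_force: [-0.7, 0.5, -0.1]
width: 0.65
grip_force: 0.0
```

Request:
{"name": "step_arm", "arguments": {
  "increments": [
    [0,0,0,0,0,0,-1],
    [0,0,0,0,0,0,-1],
    [0,0,0,0,0,0,-1],
    [0,0,0,0,0,0,-1],
    [0,0,0,0,0,0,-1]
  ],
  "force": 40
}}

```text
time: 4.4
ee_pos: [500.4, -299.6, 87.5]
orientation: [2.443, 0.005, 0.396]
ft_force: [-2.2, 3.7, -1.7]
width: 0.179
grip_force: 40.0
```

Request:
{"name": "step_arm", "arguments": {
  "increments": [
    [-0.25,0.6,0.77,0,0,0,-1],
    [-0.5,1.2,1.53,0,0,0,-1],
    [-0.5,1.2,1.53,0,0,0,-1],
    [-0.75,1.8,2.3,0,0,0,-1],
    [0,0,3,0,0,0,-1],
    [0,0,4,0,0,0,-1],
    [0,0,0,0,0,0,-1]
  ]
}}

```text
time: 5.28
ee_pos: [481.8, -252.4, 223.8]
orientation: [2.438, -0.001, 0.396]
ft_force: [0.9, 0.1, -4.8]
width: 0.178
grip_force: 40.0
```

Run:
```python
from h import *
s=telemetry.state();print(s["ft_force"],s["moment"])
cm=eyes.camera_model("wrist"); im=eyes.capture("wrist"); cv2.imwrite("pics/w2.png",im)
yaw=.03;goto([581,-37,211+40],rackR(yaw,0),s);goto(s["ee_pos"],rackR(-1.175,0),s)
print(s["ee_pos"],s["joint_pos"])
```

```text
[ 0.8873209   0.08584404 -4.76421879] [0.83505731 0.4225723  0.04106108]
dcm [ 9.92 21.54  2.72] rotvec [0.404 0.628 1.152]
dcm [0. 0. 0.] rotvec [ 0.649  0.272 -0.   ]
[ 481.81872292 -252.42716206  223.80392506] [-0.19660445 -0.47828191  1.8735967  -0.58294583  1.34542647  0.99349552]
```

View pics/w2.png

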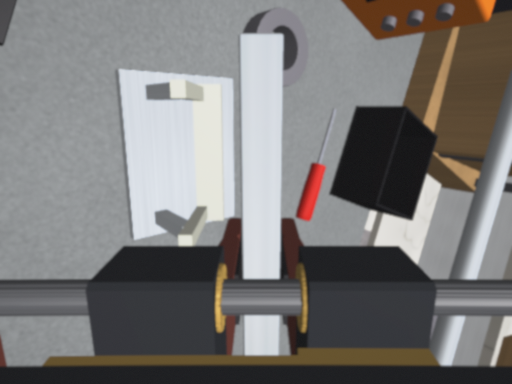

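The panel is gripped square, and its far end shows at (262,34). I compute where it sits in the grip along its length.

Run:
```python
from h import *
s=telemetry.state(); cm=eyes.camera_model("wrist"); R=Ro.from_euler('xyz',s["orientation"]).as_matrix()
for d in (24,29,34):
    for px in [(262,34),(242,34),(283,34)]:
        o,r=ray(cm,*px); p0=s["ee_pos"]-d*R[:,2]; q=o+r*((p0-o)@R[:,2])/(r@R[:,2]); print(d,px,((q-s["ee_pos"])@R).round(1))
```

```text
24 (262, 34) [ 92.9  -0.  -24. ]
24 (242, 34) [ 92.9  -7.7 -24. ]
24 (283, 34) [ 93.   8. -24.]
29 (262, 34) [ 92.   -0.1 -29. ]
29 (242, 34) [ 92.   -7.4 -29. ]
29 (283, 34) [ 92.    7.7 -29. ]
34 (262, 34) [ 91.   -0.1 -34. ]
34 (242, 34) [ 91.   -7.2 -34. ]
34 (283, 34) [ 91.1   7.4 -34. ]
```

Request:
{"name": "step_arm", "arguments": {
  "increments": [
    [0,0,1,0.162,0.068,0,-1],
    [0,0,1,0.162,0.068,0,-1],
    [0,0,1,0.162,0.068,0,-1],
    [0,0,0,0.162,0.068,0,-1],
    [0,0,0,0,0,0,-1]
  ]
}}

```text
time: 5.95
ee_pos: [480.4, -254.7, 244.1]
orientation: [-3.133, 0.01, 0.395]
ft_force: [0.0, -0.7, -4.8]
width: 0.18
grip_force: 40.0
```

Request:
{"name": "step_arm", "arguments": {
  "increments": [
    [1.2,2.6,0,0,0,0.15,-1],
    [1.2,2.6,0,0,0,0.15,-1],
    [1.2,2.6,0,0,0,0.15,-1],
    [1.2,2.6,0,0,0,0.15,-1],
    [1.2,2.6,0,0,0,0.15,-1],
    [1.2,2.6,0,0,0,0.15,-1],
    [1.2,2.6,0,0,0,0.15,-1],
    [1.2,2.6,0,0,0,0.15,-1]
  ]
}}

```text
time: 6.95
ee_pos: [576.2, -42.7, 248.4]
orientation: [-3.139, 0.007, 1.605]
ft_force: [0.8, -0.4, -4.4]
width: 0.176
grip_force: 40.0
```

Request:
{"name": "step_arm", "arguments": {
  "increments": [
    [0,0,0,0,0,0,-1],
    [0,0,0,0,0,0,-1]
  ]
}}

```text
time: 7.2
ee_pos: [576.0, -44.1, 248.9]
orientation: [-3.139, 0.006, 1.598]
ft_force: [0.7, -0.8, -5.4]
width: 0.182
grip_force: 40.0
```

Run:
```python
from h import *
s=telemetry.state(); cm=eyes.camera_model("wrist"); im=eyes.capture("wrist"); np.save("w3.npy",cm,allow_pickle=True)
cv2.imwrite("pics/w3.png",im)
c2=eyes.camera_model("scene"); sc=eyes.capture("scene"); cv2.imwrite("pics/s3.png",sc)
goto([579.5,-41.5,88],rackR(.028,0),s); print(s["ee_pos"],s["orientation"],s["joint_pos"],s["width"],s["time"])
a=.028; M=lambda p:np.array([581,-37,0])+Ro.from_euler('z',a).apply(p)
for p in [(13,75,116),(13,95,116),(33,75,116),(33,95,116),(-30,105,12)]: print(p,proj(cm,M(p)).round(0))
```

```text
dcm [  0.35   0.26 -16.09] rotvec [ 0.006 -0.003  0.   ]
[576.02132902 -44.11261929 248.91368102] [-3.13857252  0.00614528  1.59848178] [-0.13135487  0.03994376  1.23748317 -0.00684232  1.86616804 -0.16101627] 0.18216347831502758 7.2
(13, 75, 116) [284.  87.]
(13, 95, 116) [284.  62.]
(33, 75, 116) [307.  87.]
(33, 95, 116) [308.  61.]
(-30, 105, 12) [240.  63.]
```

View pics/w3.png

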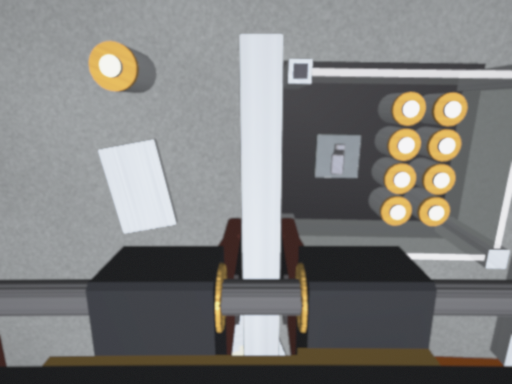

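The post's top is at (289–312, 59–83) in the wrist view, so the module is about 3 mm further in x and 2 mm in +y than estimated. I correct for this and lower the panel.

Request:
{"name": "step_arm", "arguments": {
  "increments": [
    [0.6,0.46,-2,0.006,-0.005,0,-1],
    [0,0,-4,0,0,0,-1],
    [0,0,-4,0,0,0,-1],
    [0,0,-3,0,0,0,-1],
    [0,0,-1.5,0,0,0,-1],
    [0,0,-0.5,0,0,0,-1],
    [0,0,0,0,0,0,-1],
    [0,0,0,0,0,0,-1]
  ]
}}

```text
time: 8.3
ee_pos: [583.6, -39.9, 101.4]
orientation: [3.136, -0.001, 1.599]
ft_force: [0.2, 1.0, -4.9]
width: 0.179
grip_force: 40.0
```

Run:
```python
from h import *
s=telemetry.state(); c2=eyes.camera_model("scene"); sc=eyes.capture("scene"); t=eyes.capture("top"); print(s["ee_pos"],s["orientation"],s["ft_force"])
c=lambda im,x,y:cv2.resize(im[y:y+100,x:x+133],(400,300),interpolation=cv2.INTER_CUBIC)
cv2.imwrite("pics/z4.png",np.hstack([c(sc,200,150),c(t,190,110)]))
```

```text
[583.61454609 -39.9170208  101.38363787] [ 3.13643118e+00 -9.02120421e-04  1.59928425e+00] [ 0.16140301  1.02715356 -4.90072807]
```

View pics/z4.png

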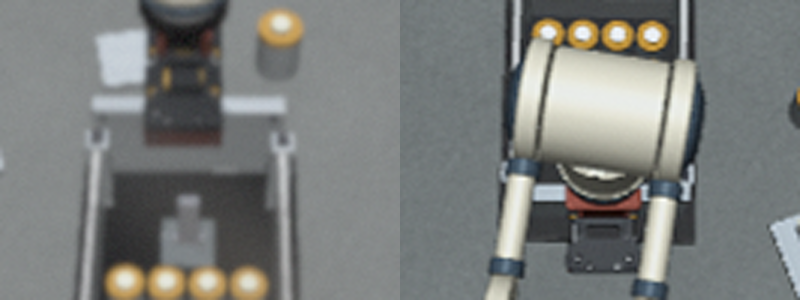

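The scene view shows the panel in front of the posts and symmetric: its ends are at 92 and 287, the posts at 97 and 284. I lower it to contact.

Request:
{"name": "step_arm", "arguments": {
  "increments": [
    [0,0,-0.5,0,0,0,-1],
    [0,0,-0.4,0,0,0,-1],
    [0,0,-0.2,0,0,0,-1],
    [0,0,0,0,0,0,-1]
  ]
}}

```text
time: 8.9
ee_pos: [582.6, -39.7, 88.2]
orientation: [3.14, -0.001, 1.599]
ft_force: [0.7, -0.4, -5.5]
width: 0.186
grip_force: 40.0
```

Request:
{"name": "step_arm", "arguments": {
  "increments": [
    [0,0,-0.2,0,0,0,-1],
    [0,0,0,0,0,0,-1]
  ]
}}

```text
time: 9.15
ee_pos: [582.7, -39.7, 86.5]
orientation: [3.139, -0.001, 1.599]
ft_force: [-0.5, -0.6, -4.9]
width: 0.18
grip_force: 40.0
```

Request:
{"name": "step_arm", "arguments": {
  "increments": [
    [0,0,-0.2,0,0,0,-1],
    [0,0,0,0,0,0,-1]
  ]
}}

```text
time: 9.4
ee_pos: [582.7, -39.7, 84.4]
orientation: [3.14, -0.001, 1.599]
ft_force: [0.6, -0.9, -4.6]
width: 0.18
grip_force: 40.0
```

Request:
{"name": "step_arm", "arguments": {
  "increments": [
    [0,0,-0.1,0,0,0,-1],
    [0,0,0,0,0,0,-1]
  ]
}}

```text
time: 9.65
ee_pos: [582.7, -39.8, 83.5]
orientation: [3.139, -0.001, 1.599]
ft_force: [-0.0, -1.1, -4.3]
width: 0.181
grip_force: 40.0
```

Request:
{"name": "step_arm", "arguments": {
  "increments": [
    [0,0,-0.1,0,0,0,-1],
    [0,0,0,0,0,0,-1]
  ]
}}

```text
time: 9.9
ee_pos: [582.7, -39.7, 82.5]
orientation: [3.139, -0.001, 1.599]
ft_force: [0.7, 0.4, -4.0]
width: 0.178
grip_force: 40.0
```

Request:
{"name": "step_arm", "arguments": {
  "increments": [
    [0,0,-0.1,0,0,0,-1],
    [0,0,0,0,0,0,-1]
  ]
}}

```text
time: 10.15
ee_pos: [582.7, -39.7, 81.5]
orientation: [3.139, -0.001, 1.599]
ft_force: [-0.2, -0.3, -4.9]
width: 0.177
grip_force: 40.0
```

Request:
{"name": "step_arm", "arguments": {
  "increments": [
    [0,0,-0.1,0,0,0,-1],
    [0,0,0,0,0,0,-1]
  ]
}}

```text
time: 10.4
ee_pos: [582.7, -39.7, 80.5]
orientation: [3.139, -0.001, 1.599]
ft_force: [-1.2, -0.0, -4.7]
width: 0.181
grip_force: 40.0
```

Request:
{"name": "step_arm", "arguments": {
  "increments": [
    [0,0,-0.1,0,0,0,-1],
    [0,0,0,0,0,0,-1]
  ]
}}

```text
time: 10.65
ee_pos: [582.7, -39.8, 79.5]
orientation: [3.139, -0.001, 1.599]
ft_force: [0.3, -0.4, -5.4]
width: 0.178
grip_force: 40.0
```

Run:
```python
from h import *
s=telemetry.state(); print(s["ee_pos"],s["ft_force"],s["moment"])
sc=eyes.capture("scene"); c=sc[150:250,200:333]; cv2.imwrite("pics/s5.png",sc)
cm=eyes.camera_model("scene"); a=.029
M=lambda p:np.array([583.5,-35.5,0])+Ro.from_euler('z',a).apply(p)
for p in [(-8,88,112),(-8,-88,112),(8,88,112),(8,-88,112),(13,85,116),(13,-85,116)]:
    print(p,((proj(cm,M(p))-[200,150])).round(1))
g=sc.mean(2)
for u in (238,245,272,285): print(u,g[176:192,u].round().astype(int))
```

```text
[582.73824345 -39.75585567  79.51311158] [ 0.31664796 -0.4121945  -5.36300461] [-0.12020866  0.04807348 -0.01228106]
(-8, 88, 112) [94. 37.]
(-8, -88, 112) [31.1 36.8]
(8, 88, 112) [94.3 41.7]
(8, -88, 112) [30.9 41.4]
(13, 85, 116) [93.3 42.3]
(13, -85, 116) [31.8 42.1]
238 [204 196 166 138 129 133 137 133 135 144 160 182 193 194 189 159]
245 [198 170 140 130 133 130 133 133 136 139 158 181 193 195 183 156]
272 [99 79 71 69 70 67 67 70 79 87 85 84 82 82 79 70]
285 [133 138 136 135 135 136 136 133 135 140 154 182 193 200 190 167]
```

Request:
{"name": "step_arm", "arguments": {
  "increments": [
    [0,0,-0.1,0,0,0,-1],
    [0,0,0,0,0,0,-1]
  ]
}}

```text
time: 10.95
ee_pos: [582.7, -39.7, 78.5]
orientation: [3.139, -0.001, 1.599]
ft_force: [-0.1, -0.3, -5.5]
width: 0.181
grip_force: 40.0
```

Request:
{"name": "step_arm", "arguments": {
  "increments": [
    [0,0,-0.1,0,0,0,-1],
    [0,0,0,0,0,0,-1]
  ]
}}

```text
time: 11.2
ee_pos: [582.9, -39.8, 78.1]
orientation: [3.139, -0.001, 1.599]
ft_force: [-0.3, -0.4, -2.3]
width: 0.18
grip_force: 40.0
```

Request:
{"name": "step_arm", "arguments": {
  "increments": [
    [0,0,-0.1,0,0,0,-1],
    [0,0,0,0,0,0,-1]
  ]
}}

```text
time: 11.45
ee_pos: [583.0, -40.0, 77.9]
orientation: [3.138, -0.001, 1.599]
ft_force: [-2.8, -1.7, 5.0]
width: 0.18
grip_force: 40.0
```

Request:
{"name": "step_arm", "arguments": {
  "increments": [
    [0,0,0.1,0,0,0,-1],
    [0,0,0,0,0,0,-0.5],
    [0,0,0,0,0,0,-0.3],
    [0,0,0,0,0,0,-0.3],
    [0,0,0,0,0,0,-0.3]
  ],
  "force": 10
}}

```text
time: 12.08
ee_pos: [582.8, -39.7, 77.5]
orientation: [3.139, -0.001, 1.599]
ft_force: [0.3, 0.4, -0.4]
width: 0.35
grip_force: 0.0
```

Request:
{"name": "step_arm", "arguments": {
  "increments": [
    [0,0,0.5,0,0,0,-0.3],
    [0,0,1,0,0,0,-0.3],
    [0,0,2,0,0,0,-0.3],
    [0,0,4,0,0,0,-0.3],
    [0,0,5,0,0,0,-0.3],
    [0,0,5,0,0,0,0],
    [0,0,5,0,0,0,0.3]
  ]
}}

```text
time: 12.95
ee_pos: [582.4, -39.7, 306.3]
orientation: [3.137, -0.001, 1.599]
ft_force: [-0.1, -0.2, 0.4]
width: 0.539
grip_force: 0.0
```

Run:
```python
from h import *
s=telemetry.state(); cm=eyes.camera_model("wrist"); im=eyes.capture("wrist"); np.save("w5.npy",cm,allow_pickle=True); cv2.imwrite("pics/w5.png",im); 
print(s["ee_pos"],s["joint_pos"])
goto([490,288,260],rackR(np.pi/2+.078,0),s)
```

```text
[582.4366126  -39.71251847 306.30214143] [-1.27433708e-01  7.71295072e-02  1.09600200e+00  1.95484221e-03
  1.96386408e+00 -1.55320612e-01]
dcm [-9.24 32.77 -4.63] rotvec [-0.005  0.003  1.62 ]
```

View pics/w5.png

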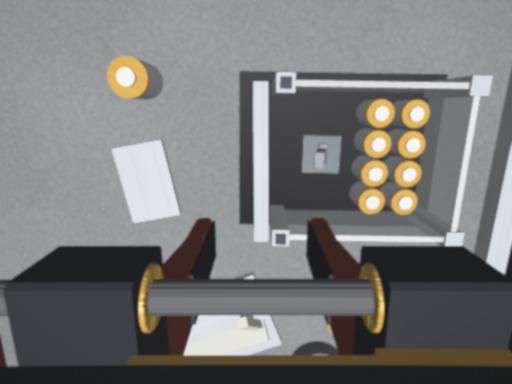

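The panel stands free and centred. Its strip runs from (261,81) to (262,242) with the posts at (286,82) and (281,238). Next is the rod.

Request:
{"name": "step_arm", "arguments": {
  "increments": [
    [0,2,0,0,0,0.147,0.3],
    [-0.8,3.1,0,0,0,0.147,0.3],
    [-0.8,3.1,0,0,0,0.147,0.3],
    [-0.8,3.1,0,0,0,0.147,0.3],
    [-0.8,3.1,0,0,0,0.147,0.3],
    [-0.8,3.1,0,0,0,0.147,0.3],
    [-0.8,3.1,0,0,0,0.147,0.3],
    [-0.8,3.1,0,0,0,0.147,0.3]
  ]
}}

```text
time: 14.0
ee_pos: [526.3, 198.2, 304.3]
orientation: [3.138, 0.0, 2.78]
ft_force: [0.8, 1.2, 0.4]
width: 0.652
grip_force: 0.0
```

Request:
{"name": "step_arm", "arguments": {
  "increments": [
    [-0.8,3.1,0,0,0,0.147,0.3],
    [-0.8,3.1,0,0,0,0.147,0.3],
    [-0.8,2.9,-2,0,0,0.15,0.3],
    [0,0,0,0,0,0,0.3],
    [0,0,0,0,0,0,0.3]
  ]
}}

```text
time: 14.62
ee_pos: [503.0, 287.8, 283.9]
orientation: [3.139, -0.0, -3.066]
ft_force: [0.3, 0.6, 0.2]
width: 0.651
grip_force: 0.0
```

Run:
```python
from h import *
s=telemetry.state(); cm=eyes.camera_model("wrist"); im=eyes.capture("wrist"); cv2.imwrite("pics/w6.png",im); np.save("w6.npy",cm,allow_pickle=True)
print(s["ee_pos"],s["orientation"],s["joint_pos"],s["time"])
goto([490,288,260],rackR(np.pi/2+.078,0),s)
for p in [(534,291,137),(448,285,137),(490,288,137)]: print(proj(cm,p).round())
w=np.load("w5.npy",allow_pickle=True).item()
a,b=onz(w,286,82.5,116),onz(w,280.5,238.5,116); m=(a+b)/2; d=a-b; y=np.arctan2(-d[0],d[1]); print(a,b,np.linalg.norm(d),"origin",m-23*np.array([np.cos(y),np.sin(y),0]),y)
a,b=onz(w,261,81,112),onz(w,262,242,112); d=a-b; print("panel",(a+b)/2,np.arctan2(-d[0],d[1]),np.linalg.norm(d))
print("toggle top", onz(w,321,155,80))
```

```text
[502.97054814 287.75303096 283.89916495] [ 3.13911158e+00 -4.55078308e-05 -3.06584586e+00] [ 0.4595494   0.05610493  1.15833287  0.00247216  1.92626702 -1.18613225] 14.625
dcm [-1.3   0.02 -2.39] rotvec [-0.002 -0.     0.002]
[261. 210.]
[261. 120.]
[261. 166.]
[605.27087773  51.09087503 116.        ] [ 607.05783046 -117.55712527  116.        ] 168.65746708655297 origin [583.16564509 -33.47681378 116.        ] 0.01059535753117226
panel [583.15464507 -36.00791844 112.        ] 0.03551223239987 176.28128855226603
toggle top [652.85554412 -26.24386938  80.        ]
```

View pics/w6.png

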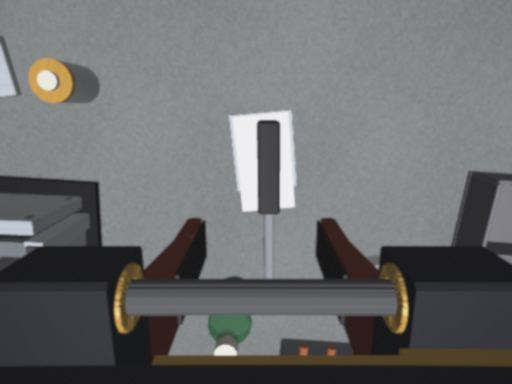

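The wrist view shows the handle at columns 257–279, rows 121–213, aligned with the tool. It sits about 7 mm to +y of my estimate.

Request:
{"name": "step_arm", "arguments": {
  "increments": [
    [-0.5,0.3,-3,0,0,0,0.3],
    [-0.5,0.35,-4,0,0,0,0.3],
    [0,0,-4,0,0,0,0.3],
    [0,0,-4,0,0,0,0.3],
    [0,0,-1.5,0,0,0,0.3],
    [0,0,-1,0,0,0,0.3],
    [0,0,0,0,0,0,0.3],
    [0,0,0,0,0,0,0.3]
  ]
}}

```text
time: 15.68
ee_pos: [493.6, 295.1, 109.4]
orientation: [3.138, 0.001, -3.064]
ft_force: [-0.0, 0.0, 0.0]
width: 0.647
grip_force: 0.0
```

Request:
{"name": "step_arm", "arguments": {
  "increments": [
    [0,0,0,0,0,0,-1],
    [0,0,0,0,0,0,-1],
    [0,0,0,0,0,0,-1],
    [0,0,0,0,0,0,-1],
    [0,0,0,0,0,0,-1]
  ],
  "force": 50
}}

```text
time: 16.3
ee_pos: [492.8, 294.8, 107.7]
orientation: [3.139, -0.001, -3.064]
ft_force: [-0.2, -0.4, -0.0]
width: 0.249
grip_force: 50.0
```

Run:
```python
from h import *
w=np.load("w5.npy",allow_pickle=True).item(); im=cv2.imread("pics/w5.png").mean(2)
w6=np.load("w6.npy",allow_pickle=True).item(); print("handle",onz(w6,268,121,137),onz(w6,268,213,137))
print("rows 136..176 x cols 300..344"); 
for v in range(136,178,3): print(v,im[v,298:346:3].round().astype(int))
O=np.array([583.2,-34.5,0])
for q in (0,.12,.25):
  t=q-.5
  for y in (10,-10): 
    for dx in (-6,6):
      p=[80+50*np.sin(t)+dx*np.cos(t),y,32+50*np.cos(t)-dx*np.sin(t)]; print(q,y,dx,np.round(p),proj(w,O+Ro.from_euler('z',.028).apply(p)).round(1))
print(proj(w,O+Ro.from_euler('z',.028).apply([80,0,32])))
```

```text
handle [448.44143828 291.33651256 137.        ] [536.02751567 298.47322465 137.        ]
rows 136..176 x cols 300..344
136 [ 69  71 132 146 145 143 135 132 132 132 128 124 124 124 117  71]
139 [ 68  71 142 153 153 154 153 152 151 151 151 151 151 152 135  69]
142 [ 67  71 148 153 153 155 154 147 146 145 150 152 151 151 127  69]
145 [ 67  70 147 153 153 154 152 137 172 173 150 151 151 152 118  68]
148 [ 67  70 149 155 153 153 146 112 135 143 150 152 152 153 115  68]
151 [ 67  74 150 154 153 152 122 100 101 114 150 153 153 153 117  67]
154 [ 67  78 150 153 153 150 177 181 180 128 151 154 153 151 104  66]
157 [ 66  82 151 155 154 147 181 185 185 130 152 153 151 151  91  67]
160 [ 65  91 153 154 154 143 183 185 182 131 153 154 153 151  84  67]
163 [ 65  97 155 155 155 143 181 185 180 140 154 153 152 154  86  65]
166 [ 65  93 155 156 156 147 181 182 176 160 153 152 152 149  81  65]
169 [ 63  94 154 156 155 151 151 155 158 153 152 152 153 146  72  64]
172 [ 63  85 124 127 127 126 125 124 127 127 130 135 138 133  68  64]
175 [62 63 64 63 64 63 63 64 64 64 65 65 67 67 63 63]
0 10 -6 [51. 10. 73.] [304.1 151.1]
0 10 6 [61. 10. 79.] [313.7 151.7]
0 -10 -6 [ 51. -10.  73.] [303.5 167.6]
0 -10 6 [ 61. -10.  79.] [313.  168.5]
0.12 10 -6 [56. 10. 76.] [308.7 151.4]
0.12 10 6 [67. 10. 81.] [318.8 151.9]
0.12 -10 -6 [ 56. -10.  76.] [308.1 168.1]
0.12 -10 6 [ 67. -10.  81.] [318.1 168.8]
0.25 10 -6 [62. 10. 79.] [314.1 151.7]
0.25 10 6 [73. 10. 82.] [324.5 152.1]
0.25 -10 -6 [ 62. -10.  79.] [313.4 168.5]
0.25 -10 6 [ 73. -10.  82.] [323.7 169. ]
[321.95692009 154.53868548]
```

Request:
{"name": "step_arm", "arguments": {
  "increments": [
    [0,0,1,0,0,0,-1],
    [0,0,3,0,0,0,-1],
    [0,0,4,0,0,0,-1],
    [0,0,4,0,0,0,-1],
    [0,0,1.5,0,0,0,-1],
    [0,0,0,0,0,0,-1]
  ]
}}

```text
time: 17.05
ee_pos: [493.1, 294.9, 243.2]
orientation: [3.139, -0.0, -3.064]
ft_force: [-0.2, 0.2, -1.5]
width: 0.247
grip_force: 50.0
```

Request:
{"name": "step_arm", "arguments": {
  "increments": [
    [0,-3.2,0,0,0,0,-1],
    [0.1,-5,0,0,0,-0.01,-1],
    [0.1,-5,0,0,0,-0.01,-1],
    [0.1,-5,0,0,0,-0.01,-1],
    [0.1,-5,0,0,0,-0.01,-1],
    [0.1,-5,0,0,0,-0.01,-1],
    [0.1,-5,0,0,0,0,-1],
    [0,0,0,0,0,0,-1]
  ]
}}

```text
time: 18.05
ee_pos: [497.9, -40.2, 239.7]
orientation: [3.139, -0.006, -3.119]
ft_force: [0.1, 0.6, -2.3]
width: 0.246
grip_force: 50.0
```

Run:
```python
from h import *
s=telemetry.state(); sc=eyes.capture("scene"); t=eyes.capture("top"); print(s["ee_pos"],s["orientation"],s["width"])
c=lambda im,x,y:cv2.resize(im[y:y+150,x:x+200],(400,300),interpolation=cv2.INTER_CUBIC)
cv2.imwrite("pics/s7.png",np.hstack([cv2.resize(sc[130:250,200:330],(650,600),interpolation=cv2.INTER_CUBIC)]))
cm=eyes.camera_model("scene"); p=s["ee_pos"]; a=s["orientation"][2]+np.pi; d=np.array([np.cos(a),np.sin(a),0])
for q in [p+119.4*d+[0,0,-92.7],p+119.4*d+[0,0,12.3],p+[0,0,12]+45*d]: print(q.round(1),((proj(cm,q)-[200,130])*5).round())
```

```text
[497.94213164 -40.19491169 239.72360571] [ 3.13928506 -0.00585383 -3.11887448] 0.24598068122528313
[617.3 -37.5 147. ] [307. 308.]
[617.3 -37.5 252. ] [307. 184.]
[542.9 -39.2 251.7] [309.  72.]
```

View pics/s7.png

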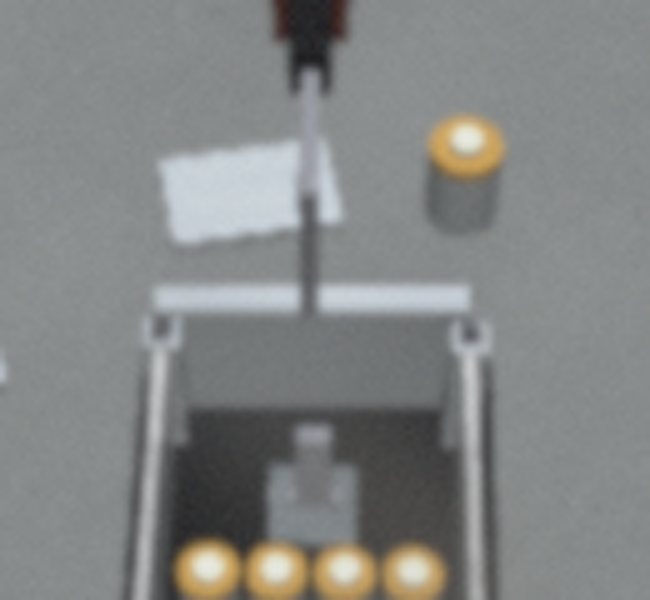

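The rod tip is at (307,312) where predicted, between panel and toggle (toggle at column 313). I descend and then push.

Request:
{"name": "step_arm", "arguments": {
  "increments": [
    [0,0.15,0,0,0,0,-1],
    [0,0,-2,0,0,0,-1],
    [0,0,-3,0,0,0,-1],
    [0,0,-2.5,0,0,0,-1],
    [0,0,-1.5,0,0,0,-1],
    [0,0,0,0,0,0,-1],
    [0,0,0,0,0,0,-1]
  ]
}}

```text
time: 19.02
ee_pos: [499.3, -35.5, 153.8]
orientation: [3.139, 0.0, -3.113]
ft_force: [-0.9, -0.2, -2.0]
width: 0.25
grip_force: 50.0
```

Request:
{"name": "step_arm", "arguments": {
  "increments": [
    [0.7,0.02,0,0,0,0,-1],
    [0.7,0.02,0,0,0,0,-1],
    [0.7,0.02,0,0,0,0,-1],
    [0.6,0.02,0,0,0,0,-1],
    [0.6,0.02,0,0,0,0,-1],
    [0.6,0.02,0,0,0,0,-1],
    [0.4,0.02,0,0,0,0,-1],
    [0,0,0,0,0,0,-1]
  ]
}}

```text
time: 20.02
ee_pos: [542.1, -34.3, 152.4]
orientation: [3.139, -0.001, -3.114]
ft_force: [-0.1, 0.0, -2.3]
width: 0.25
grip_force: 50.0
```

Request:
{"name": "step_arm", "arguments": {
  "increments": [
    [0.3,0,0,0,0,0,-1],
    [0.2,0,0,0,0,0,-1],
    [0,0,0,0,0,0,-1]
  ]
}}

```text
time: 20.4
ee_pos: [546.9, -34.3, 152.5]
orientation: [3.139, -0.001, -3.114]
ft_force: [-0.7, 0.0, -2.4]
width: 0.246
grip_force: 50.0
```

Request:
{"name": "step_arm", "arguments": {
  "increments": [
    [0.2,0,0,0,0,0,-1],
    [0,0,0,0,0,0,-1]
  ]
}}

```text
time: 20.65
ee_pos: [548.8, -34.4, 152.7]
orientation: [3.139, -0.001, -3.114]
ft_force: [-1.0, -0.5, -2.5]
width: 0.248
grip_force: 50.0
```

Request:
{"name": "step_arm", "arguments": {
  "increments": [
    [0.2,0,0,0,0,0,-1],
    [0,0,0,0,0,0,-1]
  ]
}}

```text
time: 20.9
ee_pos: [549.7, -34.4, 153.0]
orientation: [3.139, -0.004, -3.114]
ft_force: [-7.9, -0.5, 1.6]
width: 0.249
grip_force: 50.0
```

Request:
{"name": "step_arm", "arguments": {
  "increments": [
    [0.2,0,0,0,0,0,-1],
    [0,0,0,0,0,0,-1]
  ]
}}

```text
time: 21.15
ee_pos: [550.5, -34.4, 153.4]
orientation: [3.139, -0.007, -3.114]
ft_force: [-12.7, 0.8, 5.7]
width: 0.244
grip_force: 50.0
```

Run:
```python
from h import *
sc=eyes.capture("scene"); cv2.imwrite("pics/s8.png",sc); print(telemetry.state()["ft_force"])
cm=eyes.camera_model("scene"); g=sc.mean(2)
O=np.array([583.2,-34.5,0])
for q in (.25,.6,.85,1):
  t=q-.5; print(q,[proj(cm,O+Ro.from_euler('z',.028).apply([80+50*np.sin(t)+dx*np.cos(t),0,32+50*np.cos(t)-dx*np.sin(t)])).round(1).tolist() for dx in(-6,6)])
for v in range(200,246,2): print(v,g[v,252:275:2].astype(int))
```

```text
[-13.2682545    0.16430153   5.06644411]
0.25 [[262.8, 214.3], [262.8, 217.3]]
0.6 [[262.8, 218.9], [262.8, 222.9]]
0.85 [[262.8, 223.1], [262.7, 227.5]]
1 [[262.7, 225.8], [262.7, 230.3]]
200 [118 117 120 118 116 141 150 121 117 114 115 113]
202 [119 117 116 117 114 141 150 122 116 115 117 115]
204 [118 118 119 118 114 139 143 120 114 116 113 114]
206 [120 119 119 117 115 119 121 114 118 114 114 112]
208 [119 117 116 116 111  96  97 111 114 116 114 114]
210 [111 112 113 112 109  95  98 104 107 109 109 110]
212 [78 78 79 77 82 90 91 78 71 76 75 72]
214 [65 68 66 70 71 88 90 70 68 70 66 65]
216 [63 65 69 68 70 87 90 71 68 67 68 70]
218 [63 65 67 67 73 88 90 74 72 68 66 69]
220 [65 64 66 68 67 86 87 71 68 70 68 67]
222 [64 82 89 92 89 91 93 87 87 84 69 69]
224 [ 67 111 127 131 119  99 103 124 128 112  79  71]
226 [ 70 118 133 139 141 131 127 129 133 121  80  71]
228 [ 71 130 140 154 156 153 151 139 135 120  79  71]
230 [ 65 125 135 137 138 139 136 130 133 119  78  71]
232 [ 67 122 134 132 131 131 130 125 127 121  80  72]
234 [ 65 121 132 132 133 133 134 130 130 118  81  69]
236 [ 68 120 131 131 130 132 135 134 133 122  77  70]
238 [ 86 122 129 115 111 115 117 127 133 124  81  71]
240 [149 178 169 142 107  81 113 146 166 160 122  87]
242 [189 222 219 180 134  94 147 192 216 210 165 122]
244 [188 223 219 178 141 109 152 196 222 215 172 137]
```

The toggle is against its end stop (13 N, paddle top at rows 226–230, as predicted for 1.0). I back off, lift and return.

Request:
{"name": "step_arm", "arguments": {
  "increments": [
    [-0.6,-0.02,0,0,0,0,-1],
    [-1,-0.03,0,0,0,0,-1],
    [-1,-0.03,0,0,0,0,-1],
    [-1,-0.03,0,0,0,0,-1],
    [-0.8,-0.03,0,0,0,0,-1],
    [-0.2,0,0,0,0,0,-1],
    [0,0,0,0,0,0,-1]
  ]
}}

```text
time: 22.08
ee_pos: [506.8, -35.8, 152.7]
orientation: [3.139, -0.001, -3.114]
ft_force: [-0.1, 0.3, -0.6]
width: 0.248
grip_force: 50.0
```

Request:
{"name": "step_arm", "arguments": {
  "increments": [
    [0,0,1,0,0,0,-1],
    [0,0,2,0,0,0,-1],
    [0,0,3,0,0,0,-1],
    [0,0,3,0,0,0,-1],
    [0,0,0.5,0,0,0,-1],
    [0,0,0,0,0,0,-1]
  ]
}}

```text
time: 22.82
ee_pos: [507.0, -35.8, 247.8]
orientation: [3.139, -0.001, -3.114]
ft_force: [-0.4, 0.4, -2.1]
width: 0.249
grip_force: 50.0
```

Run:
```python
from h import *
s=telemetry.state(); sc=eyes.capture("scene"); cv2.imwrite("pics/s9.png",sc); print(s["ee_pos"],s["orientation"],s["ft_force"],s["time"])
cm=eyes.camera_model("scene"); g=sc.mean(2)
p=s["ee_pos"]; a=s["orientation"][2]+np.pi; d=np.array([np.cos(a),np.sin(a),0])
for q in [p+119.4*d+[0,0,-92.7],p+119.4*d+[0,0,12.3]]: print(proj(cm,q).round(1))
for v in range(160,200,2): print(v,g[v,252:275:2].astype(int))
print(g[220:236:2,258:270:3].astype(int))
for u in (238,245,285): print(u,g[182:196,u].astype(int))
```

```text
[507.02500258 -35.75954847 247.84871167] [ 3.13924352e+00 -7.30641072e-04 -3.11372141e+00] [-0.37398987  0.40168271 -2.09572667] 22.825
[263.2 192.7]
[263.3 167.6]
160 [204 204 205 208 193 157 155 141 142 141 140 139]
162 [208 210 210 210 196 158 157 142 138 140 139 139]
164 [208 206 207 206 193 158 161 163 142 140 141 139]
166 [208 209 208 207 194 157 163 177 144 137 138 141]
168 [211 210 212 211 197 150 156 182 150 141 141 141]
170 [211 211 211 210 196 124 121 188 159 141 139 139]
172 [206 209 209 208 195 118 112 191 169 142 139 142]
174 [210 204 202 202 186 111 102 161 151 141 141 140]
176 [172 158 143 143 131  95  95 125 134 140 138 139]
178 [130 130 132 138 128  97  95 130 135 138 139 138]
180 [136 137 137 137 130  97  98 132 140 138 137 137]
182 [138 138 136 138 130  98  96 128 138 139 137 136]
184 [137 135 139 139 132  98  97 126 135 136 136 134]
186 [156 155 157 159 147 102  99 142 158 156 155 154]
188 [202 203 204 204 188 119 112 188 206 206 205 204]
190 [198 197 201 200 185 115 111 184 204 203 201 202]
192 [155 154 155 156 147 106 105 148 158 156 159 157]
194 [117 119 121 119 119 110 109 116 118 118 118 116]
196 [116 117 120 117 119 115 116 116 117 116 115 116]
198 [118 116 119 118 118 119 117 115 118 114 116 113]
[[ 68  69  68  73]
 [ 92  92  89  89]
 [130 129 129 128]
 [144 147 143 134]
 [155 157 155 143]
 [136 136 134 132]
 [133 132 130 127]
 [133 134 131 132]]
238 [136 138 138 137 153 175 191 197 193 177 150 125 117 118]
245 [138 134 137 139 154 180 198 202 194 179 151 125 118 116]
285 [138 138 136 139 155 182 202 202 200 184 155 127 114 111]
```

Request:
{"name": "step_arm", "arguments": {
  "increments": [
    [0,2.8,0,0,0,0,-1],
    [-0.2,5,0,0,0,0.01,-1],
    [-0.3,5,0,0,0,0.01,-1],
    [-0.3,5,0,0,0,0.01,-1],
    [-0.3,5,0,0,0,0.01,-1],
    [-0.3,5,0,0,0,0.01,-1],
    [-0.3,5,0,0,0,0,-1],
    [0,0,0,0,0,0,-1]
  ]
}}

```text
time: 23.88
ee_pos: [488.4, 295.0, 244.9]
orientation: [3.14, -0.006, -3.059]
ft_force: [-0.3, -0.5, -3.2]
width: 0.248
grip_force: 50.0
```

Request:
{"name": "step_arm", "arguments": {
  "increments": [
    [0,0,-4,0,0,0,-1],
    [0,0,-4,0,0,0,-1],
    [0,0,-3,0,0,0,-1],
    [0,0,-1.5,0,0,0,-1],
    [0,0,-0.5,0,0,0,-1],
    [0,0,0,0,0,0,-1],
    [0,0,0,0,0,0,-1]
  ]
}}

```text
time: 24.75
ee_pos: [490.5, 292.5, 119.3]
orientation: [3.138, 0.001, -3.064]
ft_force: [0.5, 0.5, -2.1]
width: 0.252
grip_force: 50.0
```

Request:
{"name": "step_arm", "arguments": {
  "increments": [
    [0,0,-0.6,0,0,0,-1],
    [0,0,-0.3,0,0,0,-1],
    [0,0,0,0,0,0,-1]
  ]
}}

```text
time: 25.12
ee_pos: [489.5, 292.2, 108.1]
orientation: [3.14, -0.002, -3.064]
ft_force: [-0.7, 0.6, -2.3]
width: 0.248
grip_force: 50.0
```

Request:
{"name": "step_arm", "arguments": {
  "increments": [
    [0,0,-0.1,0,0,0,-1],
    [0,0,0,0,0,0,-1]
  ]
}}

```text
time: 25.38
ee_pos: [489.8, 292.3, 107.7]
orientation: [3.139, -0.001, -3.064]
ft_force: [0.6, 0.7, -2.7]
width: 0.248
grip_force: 50.0
```

Request:
{"name": "step_arm", "arguments": {
  "increments": [
    [0,0,-0.1,0,0,0,-1],
    [0,0,0,0,0,0,-1]
  ]
}}

```text
time: 25.62
ee_pos: [489.9, 292.3, 107.6]
orientation: [3.139, -0.001, -3.064]
ft_force: [-2.1, -1.5, 4.3]
width: 0.251
grip_force: 50.0
```

Contact with the stand top. I release slowly and retreat.

Request:
{"name": "step_arm", "arguments": {
  "increments": [
    [0,0,0,0,0,0,-0.4],
    [0,0,0,0,0,0,0],
    [0,0,0,0,0,0,0.3],
    [0,0,0,0,0,0,0.3],
    [0,0,0,0,0,0,0.3]
  ],
  "force": 10
}}

```text
time: 26.25
ee_pos: [489.8, 292.3, 106.6]
orientation: [3.139, -0.001, -3.064]
ft_force: [0.0, -0.3, -0.1]
width: 0.646
grip_force: 0.0
```

Request:
{"name": "step_arm", "arguments": {
  "increments": [
    [0,0,1,0,0,0,0.3],
    [0,0,3,0,0,0,0.3],
    [0,0,5,0,0,0,0.3],
    [0,0,5,0,0,0,0.3],
    [0,0,3.5,0,0,0,0.3],
    [0,0,0,0,0,0,0.3],
    [0,0,0,0,0,0,0.3]
  ]
}}

```text
time: 27.12
ee_pos: [489.7, 292.2, 280.7]
orientation: [3.14, -0.002, -3.064]
ft_force: [-0.2, -0.1, -1.6]
width: 0.649
grip_force: 0.0
```

Run:
```python
from h import *
w=eyes.capture("wrist"); sc=eyes.capture("scene")
f=lambda im:cv2.resize(im,(400,300))
cv2.imwrite("pics/f.png",np.vstack([np.hstack([f(w),f(sc)]),np.hstack([cv2.resize(sc[140:260,190:350],(400,300)),cv2.resize(sc[130:250,310:470],(400,300))])]))
print(telemetry.state()["ee_pos"])
```

```text
[489.3876452  292.01735107 279.49687114]
```

View pics/f.png

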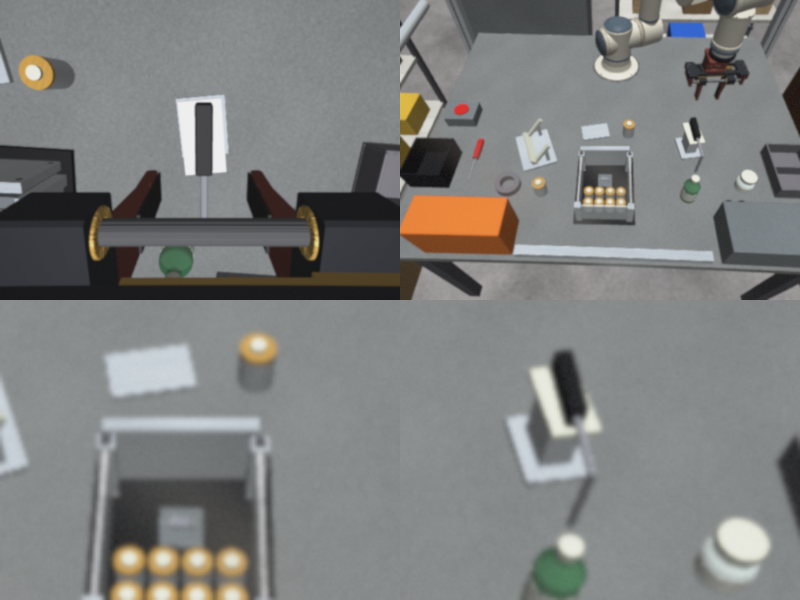

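The rod lies on the stand (handle at (204,138) in the wrist tile), the panel stands across the front (strip at y≈424), the toggle is over, and the bystanders are in place. I hand in.

```bash
python3 -c "
from station import ticket; print(ticket.finish_job())"
```

```text
the job is handed in; nothing more can be done
None
```

The job is handed in with no verdict returned: in the last images the panel stood released across the opening, the toggle was fully over, the rod lay on its stand, and nothing else had moved.

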